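# Seat a microscope tube in the V-block and hold it down for clamping

## Task

Take the black lens tube with the narrow steel nose from its white rest and lower it, without dropping it, into the groove of the aluminium V-block, nose towards the end stop and touching it, so that the tube lies on both sloping sides. Then press it down into the groove with the gripper, with about 10 N (either still gripping it or from above with the fingers), and finish while still holding it pressed, so that it can be clamped. Leave the plain tube without a nose and everything else on the bench where it is.

Things in the scene. Friction and masses are not known exactly. Their poses are not given: they have to be found in the camera images.
- tube_mid (a point): The tube to seat: black, round, 32 mm in diameter, 88 mm long, plus a steel nose 22 mm in diameter and 14 mm long on one end; about 0.18 kg. This point lies on its axis, half-way along the wide part; x runs along the axis towards the nose. At the start it lies level in a white rest, axis 30 mm above the bench.
- tube: The same tube, same origin and axes as tube_mid.
- tube_nose (a point): Centre of the tube's nose end face, 58 mm from tube_mid along +x.
- vblock: Aluminium V-block, fixed. Origin at bench height below the groove's middle; x along the groove towards the end stop, z up. Base 132 x 76 mm, 10 mm thick. Two 90 degree V saddles (16 mm long in x, 64 mm wide, tops 48 mm above the bench) centred at x = -33 and +33 mm; the 50 mm between is free for fingers down to the base. Stop: upright plate 44 mm wide, face at x = +58 mm, top 56 mm above the bench.
- seat (a point): Where tube_mid lies when the tube is fully seated with its nose touching the stop: on the groove's middle plane, 50 mm above the bench, above the vblock origin. Same axes as vblock.
- vside_a: The sloping sides of both saddles on the +y side of the groove (fixed, same frame as vblock).
- vside_b: The sloping sides of both saddles on the -y side of the groove (fixed, same frame as vblock).
- rest_a: White plastic rest under the tube, fixed: base 84 x 46 mm and 4 mm thick, origin at bench height in its middle, x along its groove. Two shallow saddles 12 mm long, centred 34 mm either side of the middle, tops 21 mm above the bench; the 56 mm between them is free for fingers down to the base.
- spare_mid (a point): Another black tube, 32 mm in diameter and 88 mm long, without a nose, in a like white rest. This point is its centre, x along its axis. To be left alone.
- dish_c (a point): Closed clear Petri dish, 94 mm across, 16 mm high; its centre. Leave alone.
- dish2_c (a point): A second such dish; its centre. Leave alone.
- tweezers_c (a point): Steel tweezers lying flat, 110 mm long along x, 8 mm high; their centre. Leave alone.
- beaker_c0 (a point): Glass beaker, 68 mm across, 85 mm high; its centre. Leave alone.
- slidebox_c (a point): Blue slide box 85 x 100 x 32 mm; its centre. Leave alone.
- jar_c (a point): Specimen jar, 54 mm across, 62 mm high; its centre. Leave alone.
- loupe_c (a point): Stand loupe, 44 mm across, 38 mm high; its centre. Leave alone.
Mind the look-alikes: they are no part of the job. What is shaped like the vblock but green is not meant.

How it is judged:
By the outcome, as a careful person would: the job done as asked, in the order asked, and still so for the second after the job is handed in, while the arm keeps its last pose, push and grip.
It also fails if it takes over 48 s, if anything falls off the work surface, if the arm or the gripper's body presses on something with over 40 N, if the wrist force passes 120 N, or if a joint passes its speed limit or range.

## Robot

A 6-joint arm with a two-finger parallel gripper is mounted at the origin on the work surface. World frame = base frame: x ahead of the robot, y to its left, z up, the work surface at z = 0. Lengths are in mm, angles in rad, forces in N, time in s.
With the tool pointing down it reaches from about 350 to 875 mm from the base axis. Payload 4.2 kg.
Tool frame: the origin (TCP) lies midway between the tips of the shut fingers; the grasp point (between the pads) lies 19 mm behind it; z points along the fingers, y is the direction in which the jaws open and shut (so a half turn about z gives the same grasp; the last joint's range is limited). The gripper opens to 85 mm and grips with 20 to 120 N. Pads are 22 mm wide; open, the fingers measure 114 mm over their backs; the gripper's body (76 mm by 85 mm) begins 54 mm behind the grasp point. The pads swing forward as they close: fully open they stand 13 mm farther back than shut.
Start: joints at [-0.932, 0.385, 0.008, 0, -1.194, -0.259], TCP at [231.723, -580.434, 204.712] pointing down, gripper open.
Joint ranges: [-3.14, 3.14], [-1.21, 2.06], [-1.07, 1.41], [-3.16, 2.05], [-2.99, -0.16], [-3.1, 3.1]. Speed limits (rad/s): [2.79, 2.79, 3.14, 3.14, 3.14, 3.14].

## Interface

Orientations are given as a unit quaternion [x, y, z, w].
In Python, from bench import read_state, get_image, job_done, search_frame, regions_of gives the robot as it stands.
- The arm moves only by the tool servo_tool, never from a script. Its arguments are lists of equal length, an entry for each row: "turn": the turn, a rotation vector about the world's x, y, z in rad, a list of three; "dp": the shift along the world's x, y, z in m, a list of three; "fingers": the finger opening in m, from 0 to 0.0854. In form: {"turn": [[rx, ry, rz], ...], "dp": [[tx, ty, tz], ...], "fingers": [fingers, ...]}. A call has exactly 5 rows; each row shifts and turns the pose as measured when the row begins; what a row does not reach is not made up. A row lasts 1/8 s, in which the tool goes at most 62.5 mm and 10.7 degrees, less where a joint would pass 70% of its speed; a pose out of reach is approached as far as the arm can. A call is refused whole if a number of a shift passes 0.0625 or a number of a turn 0.188, either way. A call with a gripper value outside its range is refused whole. The fingers move at their own pace and stop on an object; the grip force is fixed at half the most. Time passes only in rows, so rows that do not move let the fingers close, or fill a call up. It gives the time, the measured TCP pose, the force and the opening at its end, in the units of the state.
- read_state(): the state, without advancing time (a new reading comes with each control period).
- get_image(name): name is "scene" or "top" or "wrist"; returns a dict with "img" (480x640x3 uint8, red, green, blue), "vfov" (degrees; the focal length in pixels is half the picture's height over the tangent of half this angle, whatever the lens; pixels are square), "cx", "cy" (the principal point, pixels), "world_from_camera" (4x4, takes a point from camera to world coordinates); the wrist camera has in their place "mount" (4x4, takes a point from camera to tool coordinates, whose origin is the TCP and whose axes are the flange's). Camera axes: x right, y down, z forward; pixel columns grow to the right and rows downward; lengths in mm; the calibration is good to about 2 mm. The wrist camera is an equidistant fisheye: a pixel r from the principal point sees the ray r / f radians off the axis. A picture is of the moment at which its call begins: read the wrist's pose just before it. There is no depth.
- job_done(): hands the job in, once; it reports no verdict.
Trained networks look in the newest picture that a camera, given by its name, has taken for a name from the list of things; names that differ only in an ending like _2 or _b are one class to them, and where a whole thing is asked for, a point or a joint stands for the part that bears it (a point fixed in the world has none). Each returns a list of dicts, best first, with "score" (0 to 1); they miss things now and then, are a little off and sometimes report something else, mostly with a low value. They report only what shows in the picture. A call takes as long as a camera call. They do not tell look-alikes from the thing itself.
- search_frame(query, camera): "box" ([left, top, width, height] in pixels, round what is visible of it).
- regions_of(query, camera): "region" (480x640 bool, what is visible of it) and "box" ([left, top, width, height] in pixels, round what is visible of it).
The state is a dict: "clock": time; "joints": joint angles; "joint_vel": joint speeds; "joint_efforts": joint torques, N m; "position": TCP position; "ee_rot": TCP orientation; "contact_force": force on the tool from outside, world axes, zero at the start; "wrist_torque": the same for the moment, N m; "gripper_width": finger opening in mm.
Only numpy, scipy, OpenCV 4.12 (cv2) and the standard library are available. Lean on these libraries where they do the work, as an engineer would, in place of code of your own. Each camera call takes 0.05 s, during which the arm holds its last target. There are 200 camera calls.

## Working session

There is one attempt and no reset: what is moved stays moved. The work goes in short steps, Python scripts to look and compute and a tool call to move; the robot and the scene stay as the last step left them, time stands still between calls to the robot, and variables do not carry over. Pictures are saved under pics/ and viewed, about 8 in all and at most 12, crops included, and the job is handed in when it is done.

Besides the shell and the picture viewer there is one more tool, called after "Call:" as name(argument=value, ...) on one line, values as JSON. servo_tool: Moves the arm, as the interface text tells. Its arguments: {"type":"object","properties":{"turn":{"type":"array","items":{"type":"array","items":{"type":"number"}}},"dp":{"type":"array","items":{"type":"array","items":{"type":"number"}}},"fingers":{"type":"array","items":{"type":"number"}}},"required":["turn","dp","fingers"]}

```bash
mkdir -p pics; ls; python3 - <<'E'
from bench import *
import cv2,numpy as np
print(read_state())
for n in ["scene","top"]:
    d=get_image(n); cv2.imwrite(f"pics/{n}0.png",d["img"][:,:,::-1]); print(n,d["vfov"],d["cx"],d["cy"],np.round(d["world_from_camera"],4).tolist())
    for q in ["tube","vblock","rest_a","tube_nose"]:
        print(q,[(np.round(r["box"]).tolist(),round(r["score"],2)) for r in search_frame(q,n)][:5])
E
```

```text
pics
{'clock': 0.0, 'joints': array([-9.32389152e-01,  3.85555304e-01,  6.64138158e-03, -4.90029379e-04,
       -1.19399569e+00, -2.58589682e-01]), 'joint_vel': array([-0.00036154,  0.00145899, -0.00097854,  0.00040065,  0.0013096 ,
       -0.00013353]), 'joint_efforts': array([-9.07180638e-04, -3.92291415e+01,  1.88404083e+01,  4.18636858e+00,
       -4.64248602e-03,  2.28727288e-05]), 'position': array([ 231.49356178, -579.86621354,  203.62981665]), 'ee_rot': array([-1.88680403e-01,  9.82037951e-01,  1.05088818e-03, -2.52966648e-04]), 'contact_force': array([-0.15892037, -0.38431734,  0.33706649]), 'wrist_torque': array([-0.02821318, -0.001105  ,  0.03719904]), 'gripper_width': 85.37442120325356}
scene 51.83270507659774 310.6274429608704 232.94819532929583 [[-0.194, 0.815, -0.5461, 1243.5027], [0.981, 0.1671, -0.099, 147.919], [0.0105, -0.5549, -0.8318, 1176.607], [0.0, 0.0, 0.0, 1.0]]
tube [([402.0, 219.0, 16.0, 34.0], 0.65)]
vblock [([334.0, 232.0, 38.0, 54.0], 0.75), ([216.0, 139.0, 33.0, 46.0], 0.66), ([268.0, 239.0, 43.0, 54.0], 0.61), ([217.0, 227.0, 41.0, 58.0], 0.61)]
rest_a []
tube_nose [([401.0, 219.0, 23.0, 33.0], 0.96)]
top 52.41216519151614 321.520545609708 244.39267190073002 [[0.1379, -0.9702, 0.1992, 307.2907], [-0.9904, -0.1344, 0.0313, -13.1139], [-0.0036, -0.2016, -0.9795, 1122.145], [0.0, 0.0, 0.0, 1.0]]
tube [([191.0, 244.0, 19.0, 47.0], 0.73)]
vblock [([323.0, 188.0, 42.0, 61.0], 0.9), ([251.0, 200.0, 41.0, 64.0], 0.87), ([420.0, 342.0, 42.0, 64.0], 0.78), ([385.0, 199.0, 43.0, 63.0], 0.69), ([245.0, 127.0, 40.0, 37.0], 0.49)]
rest_a [([184.0, 248.0, 37.0, 33.0], 0.78)]
tube_nose [([191.0, 246.0, 16.0, 47.0], 0.68)]
```

```bash
python3 - <<'E'
import cv2,numpy as np
a=cv2.imread("pics/scene0.png");b=cv2.imread("pics/top0.png")
cv2.imwrite("pics/s1.png",cv2.resize(a[110:310,180:447],(800,600),interpolation=cv2.INTER_CUBIC))
cv2.imwrite("pics/t1.png",cv2.resize(b[100:400,140:540],(800,600),interpolation=cv2.INTER_CUBIC))
E
```

```text
(no output)
```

View pics/t1.png

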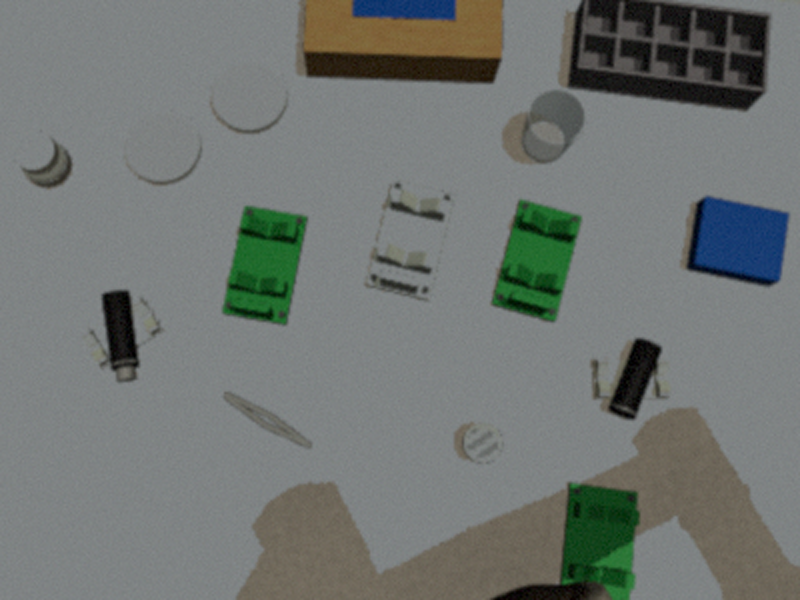

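View pics/s1.png

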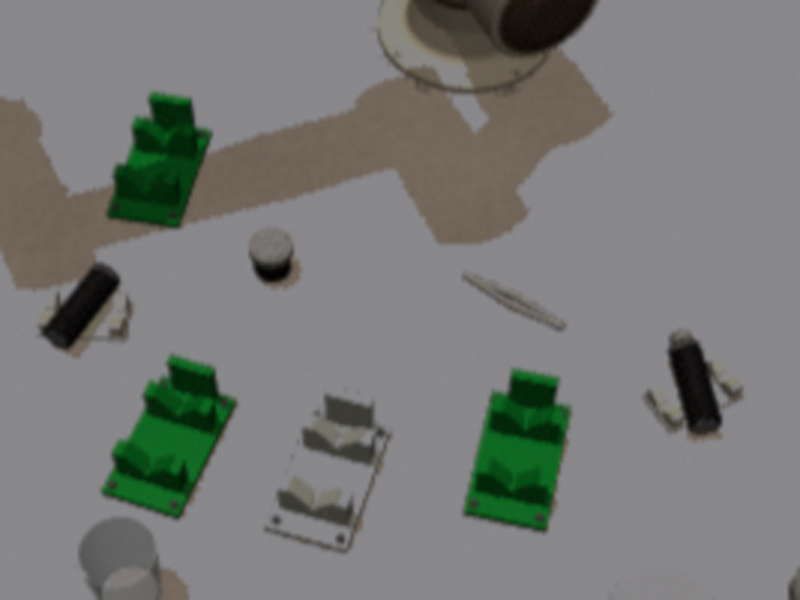

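The top crop shows two black tubes. The one at top px (200,267) has a steel nose at its lower end, about (202,286). The one at (457,289) is plain, so it is the spare. There are three green V-blocks, at (272,232), (408,230) and (440,370), and one grey aluminium block at (345,220) with its stop at about (340,242). The nosed tube and the aluminium block fit the description. I'll triangulate them next, then confirm with the wrist camera.

```bash
cat > h.py <<'E'
from bench import *
import cv2,numpy as np
from scipy.spatial.transform import Rotation as R
def cam(n):
    s=read_state(); d=get_image(n); d["f"]=240/np.tan(np.radians(d["vfov"])/2)
    if n=="wrist":
        T=np.eye(4);T[:3,:3]=R.from_quat(s["ee_rot"]).as_matrix();T[:3,3]=s["position"]; d["T"]=T@d["mount"]
    else: d["T"]=np.array(d["world_from_camera"])
    d["fish"]=n=="wrist"; return d
def ray(d,p):
    u,v=(p[0]-d["cx"])/d["f"],(p[1]-d["cy"])/d["f"]
    if d["fish"]:
        r=np.hypot(u,v)+1e-12; c=np.array([u/r*np.sin(r),v/r*np.sin(r),np.cos(r)])
    else: c=np.array([u,v,1.])
    c=d["T"][:3,:3]@c; return d["T"][:3,3],c/np.linalg.norm(c)
def atz(d,p,z):
    o,c=ray(d,p); return o+c*(z-o[2])/c[2]
def tri(L):
    A=np.zeros((3,3));b=np.zeros(3);Q=[]
    for d,p in L:
        o,c=ray(d,p);P=np.eye(3)-np.outer(c,c);A+=P;b+=P@o;Q.append((P,o))
    x=np.linalg.solve(A,b);return x,[round(np.linalg.norm(P@(x-o)),1) for P,o in Q]
def proj(d,X):
    c=d["T"][:3,:3].T@(np.asarray(X,float)-d["T"][:3,3])
    if d["fish"]:
        r=np.hypot(c[0],c[1]);t=np.arctan2(r,c[2]);uv=c[:2]/r*t
    else: uv=c[:2]/c[2]
    return uv*d["f"]+[d["cx"],d["cy"]]
E
python3 - <<'E'
from h import *
t=cam("top");s=cam("scene")
T=lambda x,y:(140+x/2,100+y/2); S=lambda x,y:(180+x/2.996,110+y/3)
for n,a,b in [("noseend",T(126,377),S(680,336)),("back",T(117,293),S(708,430)),("mid",T(120,325),S(694,388)),("vb_saddle_stop",T(404,262),S(340,438)),("vb_saddle_far",T(417,205),S(317,500)),("spare",T(636,378),S(83,307))]:
    x,e=tri([(t,a),(s,b)]); print(n,x.round(),e,atz(t,a,30).round(),atz(s,b,30).round())
d=cam("wrist");cv2.imwrite("pics/w0.png",d["img"][:,:,::-1]);print(d["vfov"],d["cx"],d["cy"],d["mount"])
E
```

```text
noseend [393. 273.  22.] [np.float64(0.3), np.float64(0.3)] [393. 272.  30.] [399. 272.  30.]
back [488. 307.  14.] [np.float64(2.1), np.float64(2.1)] [486. 300.  30.] [498. 306.  30.]
mid [451. 291.  24.] [np.float64(0.1), np.float64(0.1)] [450. 289.  30.] [455. 290.  30.]
vb_saddle_stop [569. -21.  22.] [np.float64(0.0), np.float64(0.0)] [567. -21.  30.] [574. -19.  30.]
vb_saddle_far [638. -27.  26.] [np.float64(0.2), np.float64(0.2)] [637. -27.  30.] [640. -26.  30.]
spare [ 472. -297.   17.] [np.float64(1.4), np.float64(1.4)] [ 470. -295.   30.] [ 480. -291.   30.]
65.70646984690485 323.28561039596025 239.67873004606162 [[ 8.57986749e-04 -9.64178655e-01 -2.65252303e-01  6.74615220e+01]
 [ 9.99999321e-01  1.03657490e-03 -5.33293130e-04 -1.24324211e+00]
 [ 7.89143734e-04 -2.65251666e-01  9.64178890e-01 -1.69200577e+02]
 [ 0.00000000e+00  0.00000000e+00  0.00000000e+00  1.00000000e+00]]
```

Call:
servo_tool(turn=[[0,0,0],[0,0,0],[0,0,0],[0,0,0],[0,0,0]], dp=[[0.035,0.05,0.008],[0.035,0.05,0.008],[0.035,0.05,0.008],[0.035,0.05,0.008],[0.035,0.05,0.008]], fingers=[0.085,0.085,0.085,0.085,0.085])

```text
clock: 1.27
position: [407.5, -327.3, 244.3]
ee_rot: [-0.185, 0.983, 0.0, -0.0]
contact_force: [1.0, -0.3, 0.0]
gripper_width: 84.8
```

Call:
servo_tool(turn=[[0,0,0],[0,0,0],[0,0,0],[0,0,0],[0,0,0]], dp=[[0.03,0.054,0],[0.03,0.054,0],[0.03,0.054,0],[0.02,0.057,0],[0.02,0.057,0]], fingers=[0.085,0.085,0.085,0.085,0.085])

```text
clock: 1.9
position: [540.3, -45.5, 246.9]
ee_rot: [-0.185, 0.983, -0.001, 0.003]
contact_force: [0.9, -0.5, -0.0]
gripper_width: 85.1
```

```bash
python3 - <<'E'
from h import *
import pickle
cam("wrist");cam("wrist");d=cam("wrist");pickle.dump(d,open("d1.pkl","wb"))
print(read_state()["position"])
for q in ["vblock","seat","vside_a"]:
    print(q,[(np.round(r["box"]).tolist(),round(r["score"],2)) for r in search_frame(q,"wrist")][:5])
p=proj(d,[600,-25,30]);print(p)
cv2.imwrite("pics/w1.png",d["img"][:,:,::-1])
E
```

```text
[540.44902888 -44.78046917 246.33886363]
vblock [([412.0, 200.0, 108.0, 106.0], 0.97), ([265.0, 188.0, 116.0, 125.0], 0.94), ([151.0, 140.0, 102.0, 128.0], 0.79), ([9.0, 147.0, 74.0, 82.0], 0.64), ([515.0, 348.0, 10.0, 2.0], 0.3)]
seat [([410.0, 202.0, 107.0, 107.0], 0.97), ([267.0, 187.0, 113.0, 125.0], 0.61), ([148.0, 141.0, 110.0, 127.0], 0.61)]
vside_a [([181.0, 178.0, 58.0, 80.0], 0.98), ([452.0, 239.0, 58.0, 73.0], 0.97), ([425.0, 226.0, 55.0, 71.0], 0.85), ([150.0, 164.0, 59.0, 77.0], 0.8), ([301.0, 227.0, 58.0, 85.0], 0.76)]
[320.47026422 258.29929815]
```

View pics/w1.png

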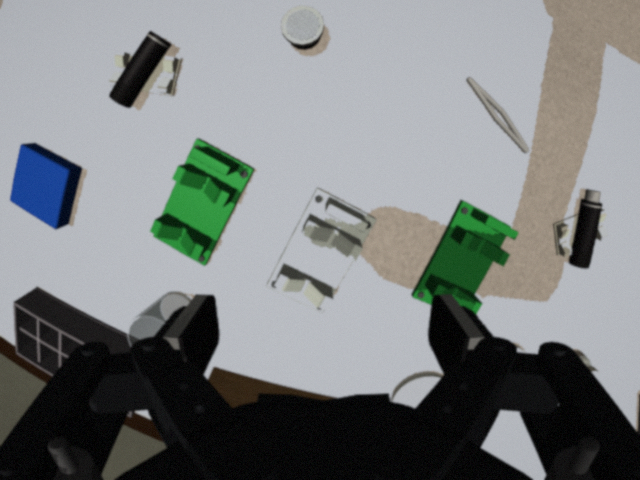

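Call:
servo_tool(turn=[[0,0,0],[0,0,0],[0,0,0],[0,0,0],[0,0,0]], dp=[[-0.02,0.058,0],[-0.02,0.058,0],[-0.02,0.058,0],[-0.02,0.058,0],[-0.015,0.058,0]], fingers=[0.085,0.085,0.085,0.085,0.085])

```text
clock: 2.82
position: [442.8, 238.2, 247.7]
ee_rot: [-0.173, 0.985, -0.001, 0.004]
contact_force: [-0.3, -0.1, -0.4]
gripper_width: 85.2
```

The aluminium block is at (320,250) in the wrist view, base corners at about (318,187), (375,215), (267,285) and (322,311). The stop is at its top end. The nosed tube is at (587,230) with its nose at (593,195), and the gripper is now near it.

```bash
python3 - <<'E'
from h import *
import pickle
cam("wrist");d=cam("wrist");pickle.dump(d,open("d2.pkl","wb"))
for q in ["tube","rest_a","tube_nose","vblock"]:
    print(q,[(np.round(r["box"]).tolist(),round(r["score"],2)) for r in search_frame(q,"wrist")][:5])
p=proj(d,[445,290,30]).round().astype(int);print(p)
x=max(p[0]-100,0);y=max(p[1]-75,0);print(x,y)
c1=cv2.resize(d["img"][y:y+150,x:x+200],(800,600),interpolation=cv2.INTER_CUBIC)
cv2.imwrite("pics/w2.png",c1[:,:,::-1])
d1=pickle.load(open("d1.pkl","rb"))
cv2.imwrite("pics/v1.png",cv2.resize(d1["img"][175:325,230:430],(800,600),interpolation=cv2.INTER_CUBIC)[:,:,::-1])
E
```

```text
tube [([346.0, 165.0, 31.0, 90.0], 0.56)]
rest_a [([324.0, 184.0, 79.0, 61.0], 0.74)]
tube_nose [([347.0, 163.0, 34.0, 99.0], 0.98), ([325.0, 184.0, 79.0, 62.0], 0.27)]
vblock [([168.0, 188.0, 93.0, 122.0], 0.97), ([56.0, 189.0, 74.0, 111.0], 0.9), ([0.0, 2.0, 42.0, 27.0], 0.59), ([0.0, 158.0, 47.0, 102.0], 0.55), ([346.0, 167.0, 32.0, 91.0], 0.3)]
[365 220]
265 145
```

View pics/w2.png

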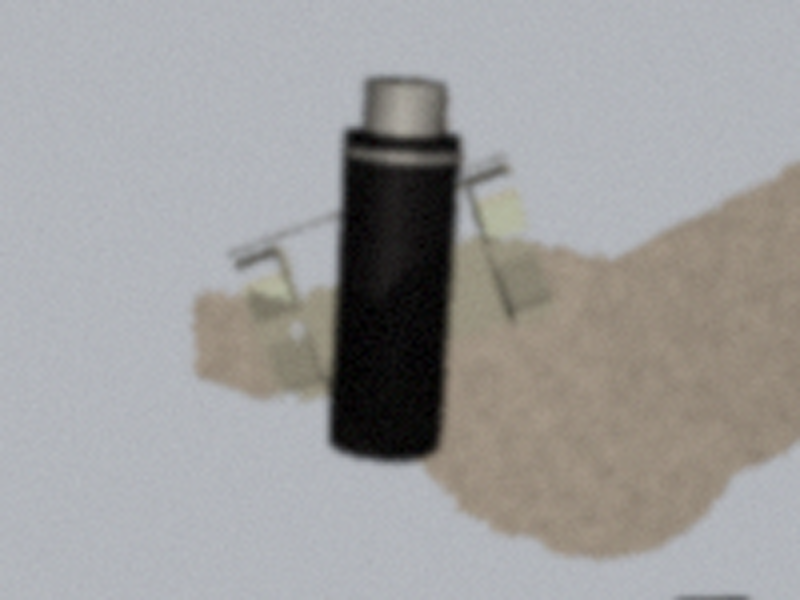

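View pics/v1.png

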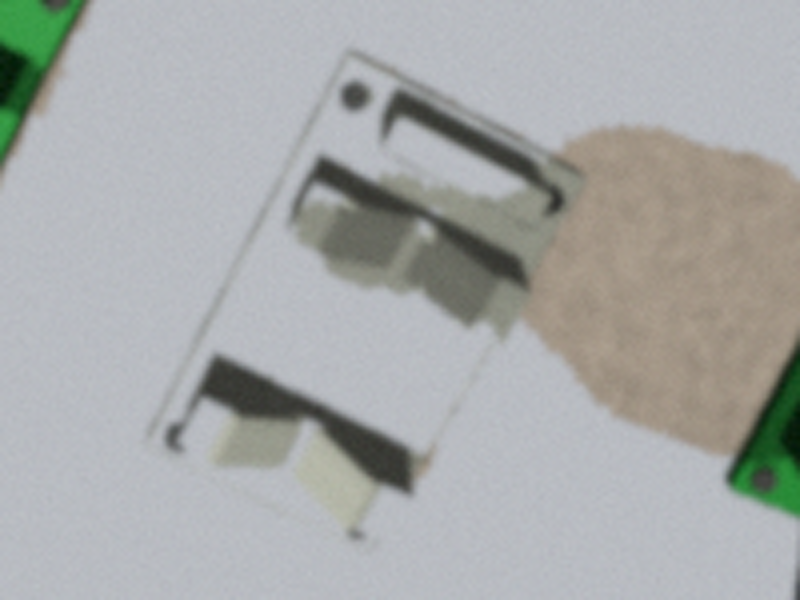

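The crop confirms the target: a black tube with a steel nose at crop px (405,105), lying obliquely across its rest. The saddles are at crop px (285,330) and (512,250), on either side of the tube, so the fingers must not go low there. Next I'll fit the tube and block poses from both wrist views and the top view.

```bash
cat > fit.py <<'E'
from h import *
import pickle
from scipy.optimize import minimize,least_squares
d1=pickle.load(open("d1.pkl","rb"));d2=pickle.load(open("d2.pkl","rb"));t=cam("top");s=cam("scene")
def hullmask(d,p,L=44,r=16,a0=-44):
    x,y,z,yaw,pit=p; a=np.array([np.cos(yaw)*np.cos(pit),np.sin(yaw)*np.cos(pit),np.sin(pit)]);n=np.array([-np.sin(yaw),np.cos(yaw),0]);u=np.cross(a,n)
    P=[np.array([x,y,z])+a*q+r*(np.cos(w)*n+np.sin(w)*u) for q in(a0,L) for w in np.linspace(0,6.28,24)]
    return cv2.convexHull(np.array([proj(d,X) for X in P],np.float32))[:,0]
def dark(d,c,w=70):
    g=d["img"].max(2);m=(g<75).astype(np.uint8);m=cv2.morphologyEx(m,cv2.MORPH_OPEN,np.ones((5,5)) if d["fish"] else np.ones((3,3)))
    n,l,st,ce=cv2.connectedComponentsWithStats(m);k=1+np.argmin([np.hypot(*(ce[i]-c)) if st[i,4]>60 else 1e9 for i in range(1,n)])
    h=cv2.convexHull(np.argwhere(l==k)[:,::-1].astype(np.int32)); print("area",st[k,4],ce[k].round(),cv2.contourArea(h)); return h[:,0].astype(np.float32)
def fit(V,p0):
    def iou(A,B):
        i,_=cv2.intersectConvexConvex(A,B); return i/(cv2.contourArea(A)+cv2.contourArea(B)-i)
    S=np.array([1,1,1,.01,.01])
    f=lambda q:-sum(iou(hullmask(d,p0+q*S),B) for d,B in V)
    r=minimize(f,np.zeros(5),method="Nelder-Mead",options=dict(maxiter=1500,initial_simplex=np.vstack([np.zeros(5),np.eye(5)*8])))
    return p0+r.x*S,-r.fun/len(V)
E
python3 - <<'E'
from fit import *
p0=np.array([442,289,28,np.radians(197),0.])
V=[(d,dark(d,proj(d,p0[:3]))) for d in (d1,d2,t,s)]
for name,W in [("all",V),("d1d2",V[:2]),("d2top",V[1:3]),("d2,s,t",V[1:])]:
    p,f=fit(W,p0); print(name,p[:3].round(1),np.degrees(p[3:]).round(1),round(f,3))
# vblock
C=lambda x,y:(230+x/4,175+y/4)
obs=[((66+0,38,10),C(350,50)),((66,-38,10),C(583,171)),((-66,38,10),C(150,440)),((-66,-38,10),C(372,546)),((41,0,27.4),C(430,216)),((-25,0,27.4),C(310,416))]
def res(q,sg,full=False):
    c,s_=np.cos(q[3]),np.sin(q[3]);o=[]
    for (x,y,z),u in obs:
        y=y*sg; o.append(proj(d1,[q[0]+c*x-s_*y,q[1]+s_*x+c*y,z+q[2]])-np.array(u))
    return np.ravel(o)
for sg in(1,-1):
    r=least_squares(res,[600,-25,0,np.radians(175)],args=(sg,));print(sg,r.x[:3].round(1),np.degrees(r.x[3]).round(1),r.fun.round(1))
E
```

```text
area 1332 [585. 234.] 1390.5
area 2032 [363. 222.] 2012.5
area 65 [267. 256.] 57.0
area 358 [411. 239.] 347.5
all [445.2 289.9  20.7] [195.6  -5.7] 0.668
d1d2 [444.3 289.2  21.5] [196.3  -3.5] 0.863
d2top [454.  296.2 -13.5] [198.1  -6.9] 0.472
d2,s,t [444.9 289.8  19.8] [196.3  -6.5] 0.597
1 [603.1 -24.9  -5.4] 174.2 [-0.7  1.   0.4  1.7 -0.8  0.8 -0.4  0.9 -0.6 -2.1  2.  -2. ]
-1 [ 709.5   15.1 -370.3] 171.3 [ 34.1  47.9 -54.5   0.2  53.4  -0.8 -31.6 -43.4  -6.7   9.6   7.7 -15.1]
```

```bash
python3 - <<'E'
from fit import *
import fit
h0=fit.hullmask
fit.hullmask=lambda d,p:h0(d,p,L=35.3)
p0=np.array([444,289,24,np.radians(197),0.])
V=[(d,dark(d,proj(d,p0[:3]))) for d in (d1,d2,s)]
for name,W in [("all",V),("d1d2",V[:2]),("d2,s",V[1:])]:
    p,f=fit.fit(W,p0); print(name,p[:3].round(1),np.degrees(p[3:]).round(1),round(f,3))
p,f=fit.fit(V[:2],p0)
im=d2["img"].copy();cv2.polylines(im,[hullmask(d2,p).round().astype(np.int32)],1,(255,0,0));
P=proj
a=cv2.resize(im[145:295,265:465],(400,300),interpolation=1)
im=d1["img"].copy();cv2.polylines(im,[hullmask(d1,p).round().astype(np.int32)],1,(255,0,0));b=cv2.resize(im[160:310,440:640],(400,300))
cv2.imwrite("pics/ov.png",np.hstack([a,b])[:,:,::-1])
E
```

```text
area 1332 [585. 234.] 1390.5
area 2032 [363. 222.] 2012.5
area 358 [411. 239.] 347.5
all [443.4 289.3  20.8] [197.6  -1.7] 0.918
d1d2 [443.5 289.4  20.7] [197.8  -1.4] 0.912
d2,s [443.5 289.3  21. ] [197.9   1.6] 0.926
```

View pics/ov.png

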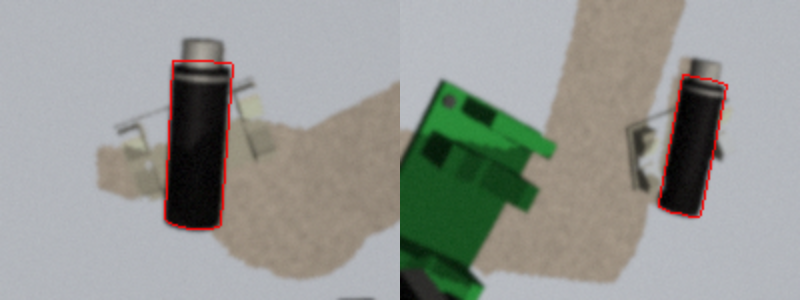

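The overlay matches in plan: mid about (443.5,289), yaw about 197.6°. But the fitted axis height is about 21 mm and the text says 30, so I'll measure it from lower views with a wide baseline before choosing the grasp.

Call:
servo_tool(turn=[[0,0,0],[0,0,0],[0,0,0],[0,0,-0.035],[0,0,0]], dp=[[0,-0.005,-0.04],[0,-0.005,-0.04],[0,-0.005,-0.04],[0,0,0],[0,0,0]], fingers=[0.085,0.085,0.085,0.085,0.085])

```text
clock: 3.95
position: [447.0, 219.1, 127.6]
ee_rot: [-0.152, 0.988, -0.0, 0.007]
contact_force: [-0.4, 0.2, 1.0]
gripper_width: 85.1
```

```bash
python3 - <<'E'
from h import *
import pickle
cam("wrist");d=cam("wrist");pickle.dump(d,open("d3.pkl","wb"));print(read_state()["position"],proj(d,[443,289,20]))
E
```

```text
[446.68833976 219.29306924 127.62933769] [410.90762353 248.70700558]
```

Call:
servo_tool(turn=[[0,0,0],[0,0,0],[0,0,0],[0,0,0],[0,0,0]], dp=[[0,0.05,0],[0,0.05,0],[0,0.05,0],[0,0,0],[0,0,0]], fingers=[0.085,0.085,0.085,0.085,0.085])

```text
clock: 4.68
position: [449.3, 376.9, 135.9]
ee_rot: [-0.152, 0.988, 0.005, 0.013]
contact_force: [0.2, -0.3, 0.2]
gripper_width: 85.1
```

```bash
python3 - <<'E'
from h import *
import pickle
cam("wrist");d=cam("wrist");pickle.dump(d,open("d4.pkl","wb"));print(read_state()["position"],proj(d,[443,289,20]))
import fit
h0=fit.hullmask
fit.hullmask=lambda d,p:h0(d,p,L=35.3)
d3=pickle.load(open("d3.pkl","rb"))
p0=np.array([444,289,24,np.radians(197.6),0.])
V=[(q,fit.dark(q,proj(q,p0[:3]))) for q in (fit.d1,fit.d2,d3,d)]
for n,W in [("34",V[2:]),("all",V),("234",V[1:])]:
    p,f=fit.fit(W,p0); print(n,p[:3].round(1),np.degrees(p[3:]).round(1),round(f,3))
o=[]
for q in(d3,d):
    u,v=proj(q,p0[:3]).round().astype(int);x=int(np.clip(u-67,0,506));y=int(np.clip(v-100,0,280));print(x,y)
    o.append(cv2.resize(q["img"][y:y+200,x:x+134],(400,600),interpolation=2))
cv2.imwrite("pics/w34.png",np.hstack(o)[:,:,::-1])
E
```

```text
[449.44441499 376.2875919  135.86064269] [219.99838905 182.59626719]
area 1332 [585. 234.] 1390.5
area 2032 [363. 222.] 2012.5
area 3824 [410. 257.] 3907.0
area 4205 [220. 188.] 4392.5
34 [443.2 288.7  22.5] [197.8   2.7] 0.93
all [443.4 289.   21.2] [197.6  -1.7] 0.916
234 [443.3 288.7  22.5] [197.8   2.7] 0.923
345 151
151 85
```

View pics/w34.png

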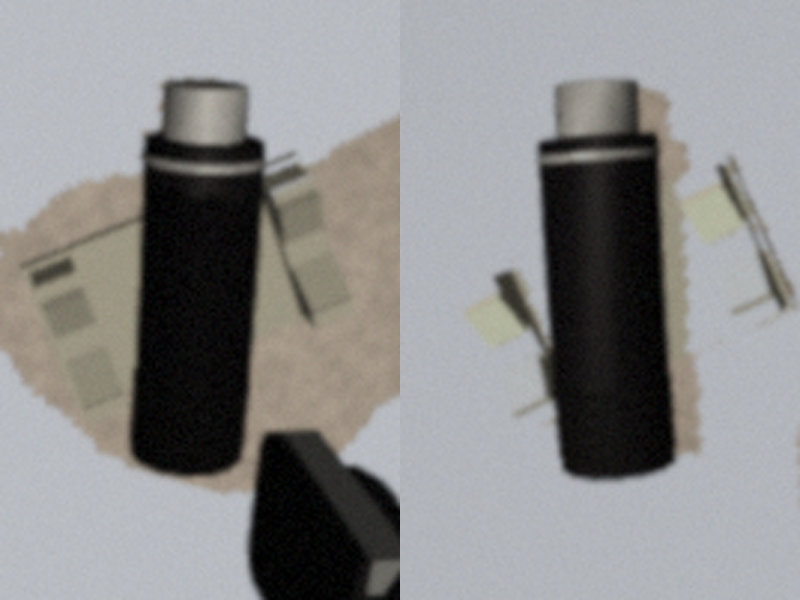

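```bash
python3 - <<'E'
from h import *
import pickle
a=pickle.load(open("d3.pkl","rb"));b=pickle.load(open("d4.pkl","rb"))
A=lambda x,y:(345+x/2.985,151+y/3);B=lambda x,y:(151+(x-400)/2.985,85+y/3)
for n,p,q in [("Rpatch",A(300,215),B(713,212)),("Lpatch",A(68,310),B(495,318)),("ring_axis_top",A(203,163),B(598,157)),("backmid",A(186,473),B(617,478)),("nose tip mid",A(206,84),B(597,82))]:
    x,e=tri([(a,p),(b,q)]);print(n,x.round(1),e)
# shadow/base: bench-height corner estimates
for n,p,z in [("base corner L",A(22,265),4),("Lpatch2",A(95,378),17),("Rpatch2",A(320,285),17)]: print(n,atz(a,p,z).round(1))
E
```

```text
Rpatch [415.1 310.4  15.3] [np.float64(0.2), np.float64(0.2)]
Lpatch [459.3 258.5  15.2] [np.float64(0.2), np.float64(0.2)]
ring_axis_top [409.4 277.8  20.7] [np.float64(0.3), np.float64(0.3)]
backmid [490.8 304.6  23.8] [np.float64(0.7), np.float64(0.7)]
nose tip mid [390.5 271.8  19.6] [np.float64(0.0), np.float64(0.0)]
base corner L [453.8 244.5   4. ]
Lpatch2 [474.7 271.8  17. ]
Rpatch2 [431.  322.9  17. ]
```

```bash
cat >> h.py <<'E'
def goal(p,yaw):
    "remaining shift (m) and rotvec to a tool pointing down with tool x at yaw deg"
    s=read_state();g=R.from_matrix(np.column_stack([[np.cos(np.radians(yaw)),np.sin(np.radians(yaw)),0],[np.sin(np.radians(yaw)),-np.cos(np.radians(yaw)),0],[0,0,-1]]))
    print("dp",((np.array(p)-s["position"])/1000).round(4).tolist(),"turn",(g*R.from_quat(s["ee_rot"]).inv()).as_rotvec().round(4).tolist(),"F",s["contact_force"].round(1),"w",round(s["gripper_width"],1),"q",s["joints"].round(2).tolist(),"t",s["clock"])
E
python3 -c "
from h import *
goal([389,271.5,100],17.7)"
```

```text
dp [-0.0604, -0.1043, -0.0355] turn [0.0355, 0.021, -3.1365] F [ 0.6  0.1 -1. ] w 84.8 q [0.98, 0.36, -0.22, 0.01, -0.97, -2.25] t 4.875
```

Call:
servo_tool(turn=[[0,0,0.185],[0,0,0.185],[0,0,0.185],[0,0,0.185],[0,0,0.185]], dp=[[-0.004,-0.007,0],[-0.004,-0.007,0],[-0.004,-0.007,0],[-0.004,-0.007,0],[-0.004,-0.007,0]], fingers=[0.042,0.042,0.042,0.042,0.042])

```text
clock: 5.5
position: [429.4, 335.4, 136.4]
ee_rot: [-0.583, 0.813, 0.01, 0.009]
contact_force: [0.4, 0.3, 0.0]
gripper_width: 42.0
```

Call:
servo_tool(turn=[[0,0,0.185],[0,0,0.185],[0,0,0.185],[0,0,0.185],[0,0,0.185]], dp=[[-0.004,-0.007,0],[-0.004,-0.007,0],[-0.004,-0.007,0],[-0.004,-0.007,0],[-0.004,-0.007,0]], fingers=[0.042,0.042,0.042,0.042,0.042])

```text
clock: 6.12
position: [409.0, 294.4, 137.6]
ee_rot: [0.887, -0.462, -0.013, -0.004]
contact_force: [0.1, 0.1, 0.6]
gripper_width: 41.7
```

Call:
servo_tool(turn=[[0,0,0.185],[0,0,0.185],[0,0,0.185],[0,0,0.185],[0,0,0.185]], dp=[[-0.004,-0.007,0],[-0.004,-0.007,0],[-0.004,-0.007,0],[-0.004,-0.007,0],[-0.004,-0.007,0]], fingers=[0.042,0.042,0.042,0.042,0.042])

```text
clock: 6.75
position: [388.5, 253.7, 138.8]
ee_rot: [1.0, -0.011, -0.013, 0.002]
contact_force: [-0.4, -0.6, 0.4]
gripper_width: 42.0
```

```bash
python3 -c "
from h import *
cam('wrist');goal([389,271.5,100],17.7)"
```

```text
dp [0.0012, 0.0187, -0.0387] turn [0.0092, -0.0259, 0.3278] F [-0.6 -0.7 -1. ] w 42.1 q [0.92, 0.19, -0.45, -0.02, -0.96, 0.65] t 6.8
```

Call:
servo_tool(turn=[[0.005,-0.013,0.164],[0.004,-0.013,0.164],[0,0,0],[0,0,0],[0,0,0]], dp=[[0.001,0.009,-0.02],[0,0.009,-0.019],[0,0,0],[0,0,0],[0,0,0]], fingers=[0.042,0.042,0.042,0.042,0.042])

```text
clock: 7.42
position: [390.3, 269.6, 101.6]
ee_rot: [0.989, 0.15, 0.002, -0.002]
contact_force: [-0.3, -0.2, 0.3]
gripper_width: 41.9
```

```bash
python3 - <<'E'
from h import *
import pickle
goal([389,271.5,100],17.7)
d=cam("wrist");pickle.dump(d,open("d5.pkl","wb"))
P=np.array([443.3,288.8,20]);a=np.array([np.cos(np.radians(197.7)),np.sin(np.radians(197.7)),0])
im=d["img"].copy()
for k in(-44,0,44,58): cv2.circle(im,tuple(proj(d,P+a*k).round().astype(int).tolist()),2,(255,0,0),-1);print(k,proj(d,P+a*k).round())
im=np.ascontiguousarray(im[::-1,::-1])
cv2.imwrite("pics/w5.png",im[:,:,::-1])
E
```

```text
dp [-0.0013, 0.0019, -0.0016] turn [-0.0041, 0.0032, 0.0074] F [-0.3 -0.2  0.3] w 41.9 q [0.95, 0.24, -0.5, 0.0, -0.83, 0.92] t 7.425
-44 [317.  91.]
0 [318. 156.]
44 [318. 220.]
58 [318. 240.]
```

View pics/w5.png

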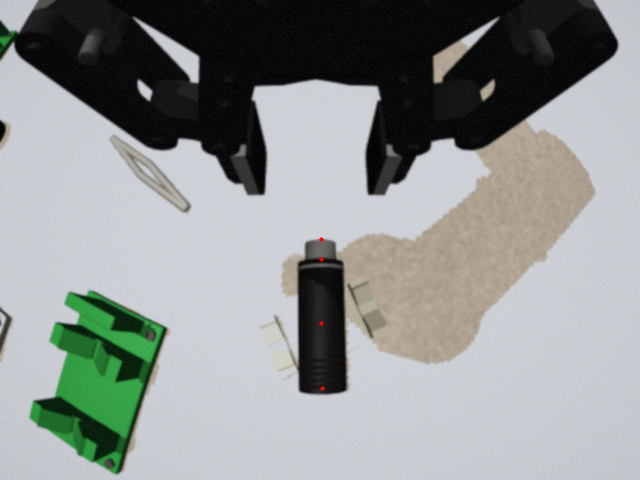

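The flipped wrist view shows the predicted axis points at (321,240) to (322,388) lying on the tube, so the axis is at about 20 mm: the tube lies across the rest, on its base. At mid-tube the saddles would be in the fingers' way. So I'll lift it by the nose, lay it properly along the rest groove, and regrasp at mid-tube.

Call:
servo_tool(turn=[[-0.004,0.003,0.007],[0,0,0],[0,0,0],[0,0,0],[0,0,0]], dp=[[-0.001,0.002,-0.03],[0,0,-0.025],[0,0,-0.02],[0,0,-0.01],[0,0,0]], fingers=[0.042,0.042,0.042,0.042,0.042])

```text
clock: 8.1
position: [391.8, 273.7, 17.9]
ee_rot: [0.988, 0.151, 0.003, -0.003]
contact_force: [0.4, 0.1, 0.9]
gripper_width: 42.1
```

```bash
python3 -c "
from h import *
goal([389,271.5,7],17.7)"
```

```text
dp [-0.0028, -0.0022, -0.0109] turn [-0.007, 0.0059, 0.0051] F [0.4 0.1 0.9] w 42.1 q [0.95, 0.37, -0.59, 0.0, -0.6, 0.92] t 8.1
```

Call:
servo_tool(turn=[[-0.007,0.006,0.005],[0,0,0],[0,0,0],[0,0,0],[0,0,0]], dp=[[-0.003,-0.002,-0.007],[0,0,-0.003],[0,0,0],[0,0,0],[0,0,0]], fingers=[0.042,0.042,0.042,0.015,0.015])

```text
clock: 8.72
position: [389.7, 273.0, 9.4]
ee_rot: [0.988, 0.154, 0.001, -0.001]
contact_force: [0.5, 0.3, 0.1]
gripper_width: 15.2
```

Call:
servo_tool(turn=[[0,0,0],[0,0,0],[0,0,0],[0,0,0],[0,0,0]], dp=[[0,0,0],[0,0,0],[0,0,0.003],[0,0,0.005],[0,0,0]], fingers=[0.01,0.01,0.01,0.01,0.01])

```text
clock: 9.35
position: [390.0, 273.2, 18.3]
ee_rot: [0.988, 0.154, 0.002, -0.002]
contact_force: [-0.3, -0.5, -1.3]
gripper_width: 10.3
```

```bash
python3 -c "
from h import *
goal([389,271.5,7],17.7)"
```

```text
dp [-0.001, -0.0017, -0.0113] turn [-0.0039, 0.003, -0.0002] F [-0.3 -0.5 -1.3] w 10.3 q [0.95, 0.37, -0.59, 0.0, -0.61, 0.93] t 9.35
```

```bash
python3 - <<'E'
from h import *
import pickle
d=cam("wrist");pickle.dump(d,open("d6.pkl","wb"))
a=np.ascontiguousarray(d["img"][::-1,::-1])[::1]
s=cam("scene");u=proj(s,[430,285,20]).round().astype(int);print(u)
b=cv2.resize(s["img"][u[1]-40:u[1]+40,u[0]-27:u[0]+27],(324,480),interpolation=2)
cv2.imwrite("pics/w6.png",np.hstack([a[:,85:561],b])[:,:,::-1])
E
```

```text
[410 234]
```

View pics/w6.png

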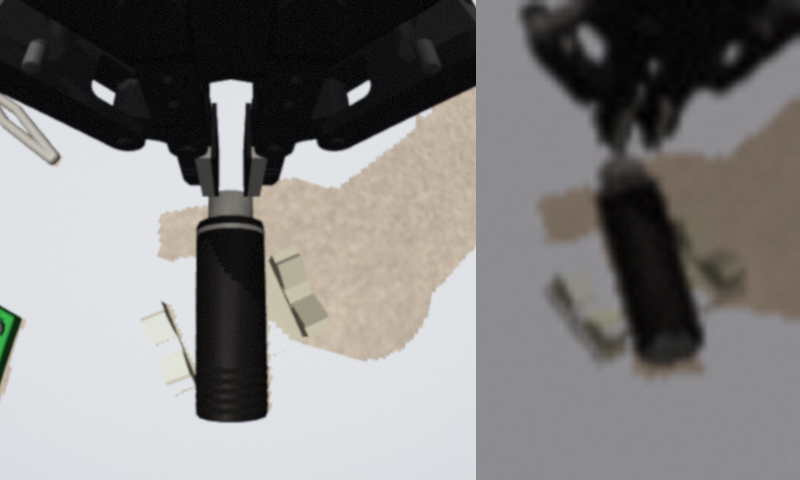

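```bash
python3 - <<'E'
from h import *
import pickle
s=read_state()
for f in("d5.pkl","d6.pkl"):
    d=pickle.load(open(f,"rb"))
    a=np.array([np.cos(np.radians(197.7)),np.sin(np.radians(197.7)),0])
    for z in(20,30):
        print(f,z,[(k,(np.array([639,479])-proj(d,np.array([443.3,288.8,z])+a*k)).round(1).tolist()) for k in(-44,36,58)])
print("tcp",(np.array([639,479])-proj(d,s["position"])).round(), "tcp+11",(np.array([639,479])-proj(d,s["position"]-11*a)).round())
E
```

```text
d5.pkl 20 [(-44, [321.9, 387.8]), (36, [320.9, 270.5]), (58, [320.6, 239.5])]
d5.pkl 30 [(-44, [322.1, 389.9]), (36, [321.1, 267.7]), (58, [320.8, 235.6])]
d6.pkl 20 [(-44, [315.6, 410.6]), (36, [315.8, 236.9]), (58, [315.9, 193.3])]
d6.pkl 30 [(-44, [315.7, 415.1]), (36, [315.9, 230.8]), (58, [315.9, 185.1])]
tcp [318. 199.] tcp+11 [318. 220.]
```

```bash
python3 - <<'E'
from h import *
import pickle
d=pickle.load(open("d6.pkl","rb"));s=cam("scene")
print(read_state()["position"],"tcp in scene",proj(s,read_state()["position"]).round(1))
for v in(146,150,154):
    x,e=tri([(d,(639-317,479-193)),(s,(383+(628-476)/6,194+v/6))]);print(x.round(1),e)
# finger depth from pad gap
for gap,px,row in((10.3,28,193),(41.9,101,193)):
    f=d["f"];v=(479-row-d["cy"])/f;dist=gap/2/np.tan(px/2/f);c=np.array([0,np.sin(v)*dist,np.cos(v)*dist]);print("tool coords",(d["mount"][:3,:3]@c+d["mount"][:3,3]).round(1))
m=[]
for z in(10,20,30): print(z,proj(s,np.array([443.3,288.8,z])+58*np.array([-.953,-.304,0])).round(1))
E
```

```text
[389.68559622 272.92097914  17.77763731] tcp in scene [406.8 221.8]
[396.7 273.9  44.2] [np.float64(0.8), np.float64(0.8)]
[395.7 274.   40.4] [np.float64(0.1), np.float64(0.1)]
[394.6 274.1  36.5] [np.float64(0.6), np.float64(0.6)]
tool coords [ 14.5   1.4 -43. ]
tool coords [  8.1   1.4 -27.7]
10 [405.7 222.8]
20 [406.3 220.8]
30 [406.9 218.8]
```

Nothing was gripped; the fingers closed freely to 10 mm. Triangulated, the fingertips are at z≈40 mm while the reported TCP is at 18. So they sit about 22 mm behind it and closed just above the nose. I'll reopen and go down in small steps, watching the force.

Call:
servo_tool(turn=[[-0.004,0.003,0],[0,0,0],[0,0,0],[0,0,0],[0,0,0]], dp=[[-0.001,-0.002,0.004],[0,0,0],[0,0,-0.01],[0,0,-0.01],[0,0,0]], fingers=[0.042,0.042,0.042,0.042,0.042])

```text
clock: 10.12
position: [388.2, 270.2, 0.1]
ee_rot: [0.988, 0.154, -0.001, 0.001]
contact_force: [-0.4, 0.1, -0.5]
gripper_width: 41.8
```

Call:
servo_tool(turn=[[0,0,0],[0,0,0],[0,0,0],[0,0,0],[0,0,0]], dp=[[0,0,-0.004],[0,0,0],[0,0,-0.002],[0,0,0],[0,0,0]], fingers=[0.042,0.042,0.042,0.042,0.042])

```text
clock: 10.75
position: [388.4, 270.5, -6.3]
ee_rot: [0.988, 0.154, -0.001, 0.001]
contact_force: [-0.6, -0.6, -0.0]
gripper_width: 42.3
```

```bash
python3 -c "
from h import *
goal([389,271.5,-12],17.7)
d=cam('wrist');im=d['img'][::-1,::-1]
cv2.imwrite('pics/w7.png',im[100:300,200:440,::-1])"
```

```text
dp [0.0006, 0.001, -0.0057] turn [0.0023, -0.0017, -0.0002] F [-0.6 -0.6 -0. ] w 42.3 q [0.95, 0.41, -0.61, -0.0, -0.55, 0.93] t 10.75
```

Reported TCP z is −6 with no contact, which confirms the offset. I'll go a little lower and close.

Call:
servo_tool(turn=[[0,0,0],[0,0,0],[0,0,0],[0,0,0],[0,0,0]], dp=[[0,0.001,-0.003],[0,0,-0.002],[0,0,0],[0,0,0],[0,0,0]], fingers=[0.042,0.042,0.01,0.01,0.01])

```text
clock: 11.42
position: [388.3, 271.6, -11.4]
ee_rot: [0.988, 0.154, -0.001, 0.001]
contact_force: [-0.8, -0.1, 0.8]
gripper_width: 19.0
```

Call:
servo_tool(turn=[[0,0,0],[0,0,0],[0,0,0],[0,0,0],[0,0,0]], dp=[[0,0,0],[0,0,0],[0,0,0],[0,0,0],[0,0,0]], fingers=[0.01,0.01,0.01,0.01,0.01])

```text
clock: 12.05
position: [388.4, 271.6, -11.3]
ee_rot: [0.988, 0.154, -0.001, 0.001]
contact_force: [-0.0, 0.2, 0.0]
gripper_width: 18.5
```

```bash
python3 -c "
from h import *
goal([389,271.5,-12],17.7)
d=cam('wrist');im=d['img'][::-1,::-1]
a=cv2.resize(im[100:340,120:520],(800,480),interpolation=2);cv2.imwrite('pics/w7.png',a[:,:,::-1])"
```

```text
dp [0.0006, -0.0001, -0.0007] turn [0.0019, -0.0014, -0.0002] F [-0.   0.2  0. ] w 18.5 q [0.95, 0.42, -0.61, -0.0, -0.54, 0.93] t 12.05
```

View pics/w7.png

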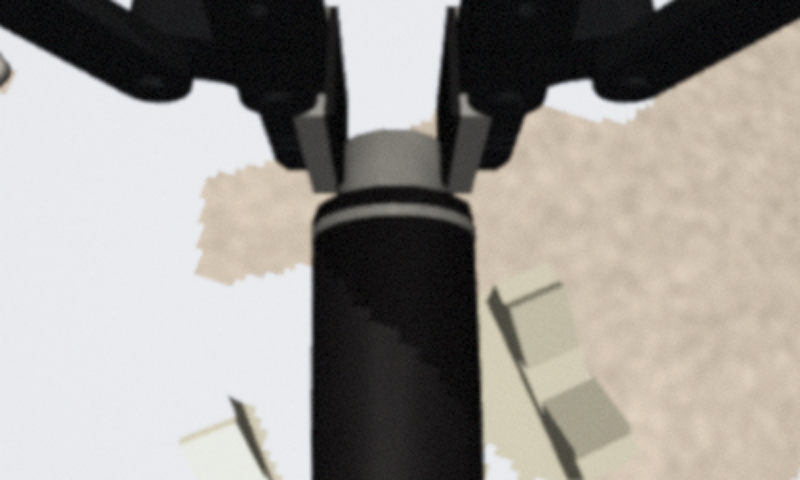

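The pads are on both sides of the nose, at crop px (340,150) and (450,150). The width reads 18.5 mm against a 22 mm nose, so I'll test with a small lift.

Call:
servo_tool(turn=[[0,0,0],[0,0,0],[0,0,0],[0,0,0],[0,0,0]], dp=[[0,0,0.003],[0,0,0.004],[0,0,0.004],[0,0,0.004],[0,0,0]], fingers=[0.005,0.005,0.005,0.005,0.005])

```text
clock: 12.72
position: [387.7, 270.7, 4.1]
ee_rot: [0.988, 0.154, -0.002, 0.002]
contact_force: [-0.4, -0.7, -2.4]
gripper_width: 18.5
```

```bash
python3 - <<'E'
from h import *
import pickle
s=read_state();print(s["wrist_torque"].round(3),s["contact_force"].round(2))
d=cam("wrist");pickle.dump(d,open("d8.pkl","wb"));im=d['img'][::-1,::-1];sc=cam("scene");pickle.dump(sc,open("s8.pkl","wb"))
u=[410,234];b=cv2.resize(sc["img"][194:274,383:437],(324,480),interpolation=2)
cv2.imwrite("pics/w8.png",np.hstack([im[:,85:561],b])[:,:,::-1])
E
```

```text
[-0.055  0.078 -0.008] [-0.38 -0.72 -2.43]
```

View pics/w8.png

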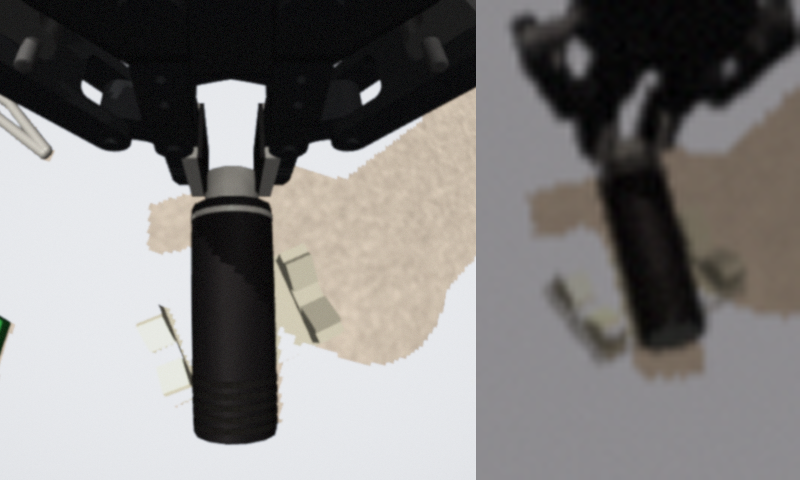

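The whole tube lifts level (Fz changed by about 2 N), so it is firmly held. Next: lift, turn −67° to the rest's axis, and lower it along the groove.

Call:
servo_tool(turn=[[0,0,0],[0,0,0],[0,0,-0.1],[0,0,-0.15],[0,0,-0.15]], dp=[[0,0,0.012],[0,0,0.012],[0.002,0.005,0.003],[0.002,0.008,0],[0.002,0.008,0]], fingers=[0.005,0.005,0.005,0.005,0.005])

```text
clock: 13.45
position: [393.9, 292.1, 35.2]
ee_rot: [0.999, -0.052, -0.002, 0.0]
contact_force: [0.5, -0.4, -1.7]
gripper_width: 18.8
```

Call:
servo_tool(turn=[[0,0,-0.15],[0,0,-0.15],[0,0,-0.15],[0,0,-0.15],[0,0,-0.1]], dp=[[0.002,0.008,0],[0.003,0.008,0],[0.004,0.009,0],[0.003,0.009,0],[0.002,0.008,0]], fingers=[0.005,0.005,0.005,0.005,0.005])

```text
clock: 14.08
position: [409.4, 337.1, 40.3]
ee_rot: [0.915, -0.403, -0.0, -0.004]
contact_force: [0.9, -0.5, -1.6]
gripper_width: 18.7
```

```bash
python3 - <<'E'
from h import *
d=cam("wrist");goal([407.7,334.8,10],-49.6)
im=cv2.imread  # keep view budget: measure by dark mask
E
```

```text
dp [-0.0023, -0.0035, -0.0305] turn [-0.0082, 0.004, -0.0354] F [ 1.   0.7 -1.7] w 18.4 q [0.99, 0.41, -0.44, -0.0, -0.72, -0.25] t 14.125
```

Call:
servo_tool(turn=[[-0.008,0.004,-0.035],[0,0,0],[0,0,0],[0,0,0],[0,0,0]], dp=[[-0.002,-0.003,-0.01],[0,0,-0.008],[0,0,0],[0,0,0],[0,0,0]], fingers=[0.005,0.005,0.005,0.005,0.005])

```text
clock: 14.75
position: [408.7, 336.3, 24.6]
ee_rot: [0.909, -0.417, 0.0, -0.002]
contact_force: [0.6, -0.0, -1.5]
gripper_width: 18.6
```

```bash
cat > meas.py <<'E'
from h import *
import fit,sys
from scipy.optimize import minimize
def tubepose(d,z,yaw,xy,pitch=None,L=35.3):
    """plan pose of the black part of the tube in one wrist view, height given"""
    g=d["img"].max(2);m=(g<75).astype(np.uint8)
    B=cv2.convexHull(np.array([proj(d,X) for X in [[xy[0],xy[1],z]]],np.float32))
    h0=fit.hullmask(d,[*xy,z,yaw,0],L=L)
    roi=np.zeros_like(m);cv2.fillConvexPoly(roi,h0.round().astype(np.int32),1);roi=cv2.dilate(roi,np.ones((25,25)))
    m=cv2.morphologyEx(m*roi,cv2.MORPH_OPEN,np.ones((9,9)));n,l,st,ce=cv2.connectedComponentsWithStats(m);k=1+np.argmax(st[1:,4])
    H=cv2.convexHull(np.argwhere(l==k)[:,::-1].astype(np.int32))[:,0].astype(np.float32)
    S=np.array([1,1,.01,.01])
    def f(q):
        A=fit.hullmask(d,[xy[0]+q[0],xy[1]+q[1],z,yaw+q[2]*.01,q[3]*.01],L=L);i,_=cv2.intersectConvexConvex(A,H);return -i/(cv2.contourArea(A)+cv2.contourArea(H)-i)
    r=minimize(f,np.zeros(4),method="Nelder-Mead",options=dict(maxiter=1000,initial_simplex=np.vstack([np.zeros(4),np.eye(4)*5])))
    print("tube xy",(np.array(xy)+r.x[:2]).round(1),"yaw",np.degrees(yaw+r.x[2]*.01).round(1),"pitch",np.degrees(r.x[3]*.01).round(1),"iou",round(-r.fun,3))
E
python3 - <<'E'
from meas import *
goal([407.7,334.8,0],-49.6)
s=read_state();d=cam("wrist");tubepose(d,s["position"][2]+31.3,np.radians(130.4),[445,291])
E
```

```text
dp [-0.0011, -0.0015, -0.0245] turn [-0.0039, 0.0025, -0.0046] F [ 0.2  0.  -1.5] w 18.9 q [1.0, 0.43, -0.45, -0.0, -0.68, -0.29] t 14.85
tube xy [447.4 291.2] yaw 131.4 pitch 7.2 iou 0.965
```

Call:
servo_tool(turn=[[-0.004,0.003,-0.01],[0,0,0],[0,0,0],[0,0,0],[0,0,0]], dp=[[-0.001,-0.001,-0.005],[0,0,-0.004],[0,0,-0.003],[0,0,-0.003],[0,0,0]], fingers=[0.005,0.005,0.005,0.005,0.005])

```text
clock: 15.52
position: [407.5, 335.1, 8.1]
ee_rot: [0.907, -0.422, -0.0, 0.001]
contact_force: [-0.3, 0.5, -2.4]
gripper_width: 18.4
```

Call:
servo_tool(turn=[[0,0,0],[0,0,0],[0,0,0],[0,0,0],[0,0,0]], dp=[[0,0,-0.003],[0,0,-0.002],[0,0,-0.002],[0,0,0],[0,0,0]], fingers=[0.005,0.005,0.005,0.005,0.005])

```text
clock: 16.15
position: [407.6, 335.2, 0.9]
ee_rot: [0.907, -0.422, -0.0, 0.001]
contact_force: [0.3, 1.3, -2.1]
gripper_width: 18.4
```

```bash
python3 - <<'E'
from meas import *
goal([407.7,334.8,0],-49.6)
s=read_state();d=cam("wrist");tubepose(d,s["position"][2]+31.3,np.radians(130.4),[445,291])
E
```

```text
dp [0.0001, -0.0004, -0.0009] turn [0.0008, -0.0009, 0.006] F [-1.2  0.3 -1.2] w 18.7 q [1.0, 0.47, -0.47, -0.0, -0.63, -0.3] t 16.25
tube xy [445.6 289.7] yaw 131.0 pitch 2.4 iou 0.974
```

Call:
servo_tool(turn=[[0,0,0],[0,0,0],[0,0,0],[0,0,0],[0,0,0]], dp=[[0,0,-0.0015],[0,0,0],[0,0,-0.0015],[0,0,0],[0,0,0]], fingers=[0.005,0.005,0.005,0.005,0.005])

```text
clock: 16.92
position: [407.8, 335.5, -1.2]
ee_rot: [0.907, -0.422, -0.0, 0.0]
contact_force: [-1.1, 0.5, 0.2]
gripper_width: 18.6
```

Call:
servo_tool(turn=[[0,0,0],[0,0,0],[0,0,0],[0,0,0],[0,0,0]], dp=[[0,0,-0.001],[0,0,-0.001],[0,0,-0.001],[0,0,0],[0,0,0]], fingers=[0.005,0.005,0.005,0.005,0.005])

```text
clock: 17.55
position: [407.8, 335.5, -1.3]
ee_rot: [0.907, -0.421, 0.0, 0.0]
contact_force: [-1.4, -0.3, -0.1]
gripper_width: 18.9
```

It stopped at TCP −1.3 with the weight off the gripper, which matches an axis height of 30 mm. I'll release, back off upward and check.

Call:
servo_tool(turn=[[0,0,0],[0,0,0],[0,0,0],[0,0,0],[0,0,0]], dp=[[0,0,0],[0,0,0],[0,0,0],[0,0,0.02],[0,0,0.03]], fingers=[0.03,0.042,0.042,0.06,0.06])

```text
clock: 18.18
position: [407.2, 334.8, 46.7]
ee_rot: [0.907, -0.421, -0.0, 0.002]
contact_force: [-0.1, -0.1, -1.0]
gripper_width: 60.0
```

Call:
servo_tool(turn=[[0,0,0],[0,0,0],[0,0,0],[0,0,0],[0,0,0]], dp=[[0.01,-0.011,0.01],[0.01,-0.011,0],[0.009,-0.011,0],[0.008,-0.01,0],[0,0,0]], fingers=[0.06,0.06,0.06,0.06,0.06])

```text
clock: 18.8
position: [446.7, 287.6, 55.7]
ee_rot: [0.906, -0.422, -0.001, 0.003]
contact_force: [-0.2, -0.6, 0.1]
gripper_width: 60.1
```

```bash
python3 - <<'E'
from meas import *
import pickle
goal([445,291,-8],-49.6)
d=cam("wrist");pickle.dump(d,open("d9.pkl","wb"));print(proj(d,[445,291,30]))
for z in(20,30): tubepose(d,z,np.radians(130.4),[445.6,290])
s=cam("scene");
for z in(20,30): tubepose(s,z,np.radians(130.4),[445.6,290])
E
```

```text
dp [-0.0014, 0.0025, -0.0639] turn [0.0043, -0.0031, 0.0049] F [0.3 0.5 0.2] w 60.3 q [0.88, 0.39, -0.41, 0.0, -0.78, -0.18] t 18.9
[320.52906772 269.88208371]
tube xy [445.  290.2] yaw 131.1 pitch -1.4 iou 0.91
tube xy [446.2 289.1] yaw 130.6 pitch 1.2 iou 0.967
tube xy [427.5 304.2] yaw 127.6 pitch 8.6 iou 0.643
tube xy [434.3 302.8] yaw 127.6 pitch 8.5 iou 0.57
```

The tube now lies in the rest's groove at axis z=30 (IoU 0.97), mid (446.2,289.1), yaw 130.6°. Now I'll grasp it at mid.

Call:
servo_tool(turn=[[0.004,-0.003,0.005],[0,0,0],[0,0,0],[0,0,0],[0,0,0]], dp=[[-0.001,0.001,-0.02],[0,0,-0.018],[0,0,-0.012],[0,0,-0.007],[0,0,0]], fingers=[0.06,0.06,0.06,0.06,0.06])

```text
clock: 19.62
position: [445.1, 292.8, -1.5]
ee_rot: [0.909, -0.417, 0.001, -0.002]
contact_force: [-0.4, -0.4, 1.1]
gripper_width: 60.2
```

```bash
python3 - <<'E'
from h import *
goal([446.2,289.1,-9],-49.4)
E
```

```text
dp [0.0011, -0.0037, -0.0075] turn [-0.0028, 0.0029, -0.0017] F [-0.4 -0.4  1.1] w 60.2 q [0.89, 0.47, -0.47, 0.0, -0.63, -0.18] t 19.625
```

Call:
servo_tool(turn=[[-0.003,0.003,-0.002],[0,0,0],[0,0,0],[0,0,0],[0,0,0]], dp=[[0.001,-0.003,-0.004],[0,0,-0.003],[0,0,0],[0,0,0],[0,0,0]], fingers=[0.06,0.05,0.02,0.015,0.015])

```text
clock: 20.25
position: [446.8, 290.2, -7.4]
ee_rot: [0.908, -0.418, 0.0, -0.001]
contact_force: [-0.5, 0.2, -1.7]
gripper_width: 29.8
```

Call:
servo_tool(turn=[[0,0,0],[0,0,0],[0,0,0],[0,0,0],[0,0,0]], dp=[[0,0,0],[0,0,0.01],[0,0,0.02],[0,0,0.03],[0,0,0.03]], fingers=[0.015,0.015,0.015,0.015,0.015])

```text
clock: 20.88
position: [444.7, 288.0, 83.0]
ee_rot: [0.908, -0.418, -0.001, 0.003]
contact_force: [0.6, 0.1, -2.8]
gripper_width: 30.1
```

```bash
python3 - <<'E'
from meas import *
goal([446.2,289.1,80],-49.4)
s=read_state();d=cam("wrist");print(s["wrist_torque"].round(3));tubepose(d,s["position"][2]+39,np.radians(130.6),s["position"][:2])
E
```

```text
dp [-0.0007, -0.0011, -0.0057] turn [-0.0021, 0.0022, 0.0005] F [ 0.8  0.9 -2.3] w 30.0 q [0.88, 0.35, -0.38, 0.0, -0.84, -0.17] t 20.975
[ 0.071 -0.053  0.036]
tube xy [447.1 288.9] yaw 130.2 pitch 4.8 iou 0.761
```

The tube is held: width 30 mm, weight seen, axis about 37 mm above reported TCP. I'll carry it to a hover short of the block, where the wrist camera sees the block unobstructed, and measure from two places.

Call:
servo_tool(turn=[[0,0,0.127],[0,0,0.127],[0,0,0.127],[0,0,0.127],[0,0,0.127]], dp=[[0.005,-0.02,0.03],[0.01,-0.045,0.025],[0.01,-0.045,0.012],[0.01,-0.045,0],[0.01,-0.045,0]], fingers=[0.015,0.015,0.015,0.015,0.015])

```text
clock: 21.65
position: [487.1, 84.1, 145.6]
ee_rot: [0.995, -0.101, -0.003, 0.005]
contact_force: [0.3, -0.4, -1.3]
gripper_width: 30.4
```

Call:
servo_tool(turn=[[0,0,0.127],[0,0,0],[0,0,0],[0,0,0],[0,0,0]], dp=[[0.005,-0.035,0],[0,-0.02,0],[0,-0.005,0],[0,0,0],[0,0,0]], fingers=[0.015,0.015,0.015,0.015,0.015])

```text
clock: 22.28
position: [488.2, 19.3, 139.5]
ee_rot: [0.999, -0.038, -0.008, 0.007]
contact_force: [-0.5, 0.6, -1.4]
gripper_width: 30.0
```

```bash
python3 - <<'E'
from meas import *
import pickle
goal([500,-110,150],-5.8)
d=cam("wrist");pickle.dump(d,open("e1.pkl","wb"))
print(search_frame("vblock","wrist")[:3])
E
```

```text
dp [0.0116, -0.1294, 0.0103] turn [0.0123, -0.0171, -0.0247] F [ 0.1  0.3 -2.2] w 30.0 q [0.38, 0.23, -0.4, 0.01, -0.96, 1.11] t 22.375
[{'box': [486.1, 9.3, 94.3, 156.1], 'score': 0.74}, {'box': [113.0, 84.1, 113.1, 168.3], 'score': 0.68}, {'box': [548.6, 314.9, 72.3, 90.2], 'score': 0.65}]
```

Call:
servo_tool(turn=[[0.012,-0.017,-0.025],[0,0,0],[0,0,0],[0,0,0],[0,0,0]], dp=[[0.005,-0.04,0.005],[0,-0.04,0],[0,-0.02,0],[0,0,0],[0,0,0]], fingers=[0.015,0.015,0.015,0.015,0.015])

```text
clock: 23.1
position: [494.7, -80.7, 145.8]
ee_rot: [0.999, -0.049, 0.002, -0.0]
contact_force: [-0.4, 0.5, -1.8]
gripper_width: 30.0
```

```bash
python3 - <<'E'
from meas import *
import pickle
goal([500,-110,150],-5.8)
d2=cam("wrist");pickle.dump(d2,open("e2.pkl","wb"));d1=pickle.load(open("e1.pkl","rb"))
c,s=np.cos(np.radians(174.2)),np.sin(np.radians(174.2))
W=lambda x,y,z:[603.1+c*x-s*y,-24.9+s*x+c*y,z]
o=[]
for d in(d1,d2):
    P=np.array([proj(d,W(x,y,z)) for x in(-66,66) for y in(-38,38) for z in(0,48)]);print(P.min(0).round(),P.max(0).round())
    u=((P.min(0)+P.max(0))/2).round().astype(int);x=int(np.clip(u[0]-67,0,506));y=int(np.clip(u[1]-100,0,280));print("crop",x,y)
    im=cv2.resize(d["img"][y:y+200,x:x+134],(400,600),interpolation=2)
    im=np.clip((im.astype(float)-60)*1.7,0,255).astype(np.uint8)
    o.append(im)
cv2.imwrite("pics/e.png",np.hstack(o)[:,:,::-1])
E
```

```text
dp [0.0053, -0.0296, 0.0043] turn [-0.0005, 0.0032, -0.0047] F [ 0.   1.2 -2.1] w 30.0 q [0.16, 0.23, -0.38, -0.0, -0.96, 1.31] t 23.2
[313. -20.] [424. 163.]
crop 301 0
[184.   7.] [289. 185.]
crop 170 0
```

View pics/e.png

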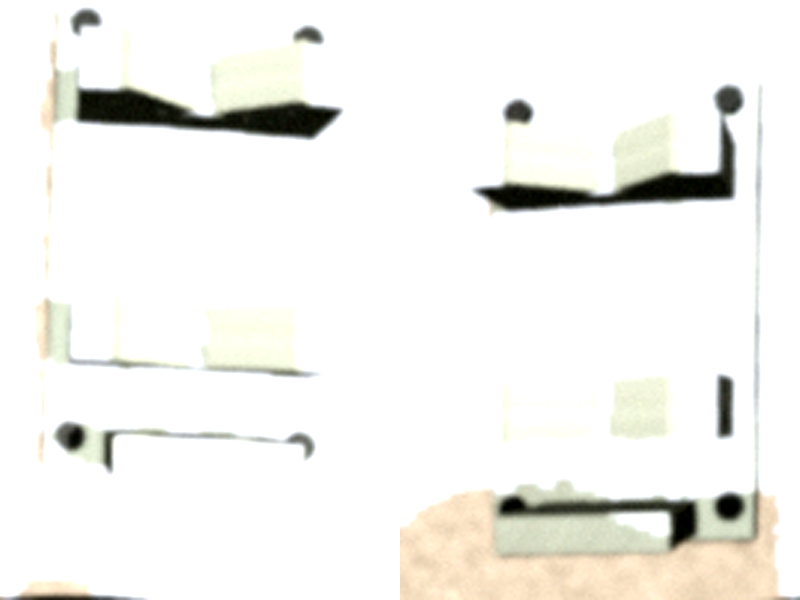

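The enhanced views show both saddles, with V-top edges at e2 crop px x=505/667 and e1 x=117/293, and the stop at the bottom at e2 (670,512) and e1 (112,435)-(305,443). I'll fit the block pose to these now.

```bash
python3 - <<'E'
from h import *
import pickle
from scipy.optimize import least_squares
e1=pickle.load(open("e1.pkl","rb"));e2=pickle.load(open("e2.pkl","rb"))
E1=lambda x,y:(301+x/2.985,y/3);E2=lambda x,y:(170+(x-400)/2.985,y/3)
h="h"
O=[]
for x,y,p in[(41,-1,(505,437)),(25,-1,(505,381)),(-25,-1,(508,185)),(-41,-1,(508,127)),(41,1,(667,436)),(25,1,(667,377)),(-25,1,(670,172)),(-41,1,(670,115))]:O.append((e2,(x,y*20.6,48),E2(*p)))
for x,y,p in[(25,-1,(117,303)),(41,-1,(117,362)),(-41,-1,(128,35)),(-25,-1,(128,92)),(25,1,(293,308)),(41,1,(293,371)),(-41,1,(303,45)),(-25,1,(303,103))]:O.append((e1,(x,y*20.6,48),E1(*p)))
O+=[(e2,(25,32,48),E2(718,378)),(e2,(41,32,48),E2(718,437)),(e1,(25,-32,48),E1(70,303)),(e1,(41,-32,48),E1(70,361)),
(e1,(58,-22,56),E1(112,435)),(e1,(58,22,56),E1(305,443)),(e2,(58,22,56),E2(670,512))]
def res(q,sub):
    c,s=np.cos(q[3]),np.sin(q[3]);return np.ravel([proj(d,[q[0]+c*x-s*y,q[1]+s*x+c*y,z+q[2]])-np.array(u) for d,(x,y,z),u in sub])
for n,sub in(("all",O),("e1",[o for o in O if o[0] is e1]),("e2",[o for o in O if o[0] is e2])):
    r=least_squares(res,[603,-25,0,np.radians(174)],args=(sub,),loss="soft_l1");print(n,r.x[:3].round(2),np.degrees(r.x[3]).round(2),"rms",np.sqrt((res(r.x,sub)**2).mean()).round(2))
    if n=="all": print(res(r.x,sub).reshape(-1,2).round(1).tolist())
s=read_state();print(s["position"]);
from meas import *
for z in (s["position"][2]+37.4,):
    tubepose(e2,z,np.radians(174.2),s["position"][:2])
E
```

```text
all [604.9  -26.14  -1.96] 174.08 rms 1.02
[[0.8, 3.0], [0.4, 0.3], [-0.1, 0.1], [0.5, -0.7], [0.6, 1.6], [0.5, -0.6], [0.0, 0.7], [0.5, -0.8], [1.2, -2.5], [0.5, 0.4], [-0.1, -1.8], [-0.6, -0.3], [0.5, -0.6], [-0.3, 0.6], [-1.1, -0.5], [-1.2, 0.5], [-0.9, -1.3], [-0.9, 1.0], [0.4, -3.0], [-0.2, 0.2], [-0.0, 0.5], [-1.1, 0.9], [-0.0, 0.3]]
e1 [604.82 -26.34  -2.62] 173.99 rms 1.04
e2 [605.22 -25.79  -3.07] 174.11 rms 0.91
[494.72334331 -80.40993925 145.74462147]
tube xy [494.2 -81.7] yaw 174.7 pitch 3.9 iou 0.767
```

The fits agree: block origin (604.9,−26.1), yaw 174.1°, height bias about −2 mm, rms 1 px. I'll move above the seat, about 6 mm back from the stop.

Call:
servo_tool(turn=[[0,0.003,-0.005],[0,0,0],[0,0,0],[0,0,0],[0,0,0]], dp=[[0.039,0.018,-0.01],[0.039,0.018,-0.01],[0.036,0.018,-0.015],[0,0,-0.025],[0,0,-0.015]], fingers=[0.015,0.015,0.015,0.015,0.015])

```text
clock: 23.98
position: [613.5, -22.2, 70.0]
ee_rot: [0.999, -0.049, 0.002, -0.001]
contact_force: [-0.1, -0.8, -1.5]
gripper_width: 29.9
```

Call:
servo_tool(turn=[[0,0,0],[0,0,0],[0,0,0],[0,0,0],[0,0,0]], dp=[[0,0,0],[0,0,0],[0,0,0],[0,0,0],[0,0,0]], fingers=[0.015,0.015,0.015,0.015,0.015])

```text
clock: 24.6
position: [613.9, -22.4, 72.5]
ee_rot: [0.999, -0.049, 0.004, -0.001]
contact_force: [0.3, 0.8, -2.6]
gripper_width: 30.1
```

```bash
python3 - <<'E'
from h import *
goal([610.9,-26.7,22],-5.9);print(read_state()["wrist_torque"].round(2))
E
```

```text
dp [-0.003, -0.0043, -0.0505] turn [-0.0008, 0.0079, -0.0052] F [ 0.3  0.8 -2.6] w 30.1 q [0.23, 0.48, -0.2, 0.0, -0.89, 1.25] t 24.6
[ 0.05  0.05 -0.05]
```

Call:
servo_tool(turn=[[-0.001,0.008,-0.005],[0,0,0],[0,0,0],[0,0,0],[0,0,0]], dp=[[-0.003,-0.004,-0.012],[0,0,-0.014],[0,0,-0.012],[0,0,-0.007],[0,0,0]], fingers=[0.015,0.015,0.015,0.015,0.015])

```text
clock: 25.22
position: [609.6, -27.1, 23.1]
ee_rot: [0.999, -0.052, -0.002, 0.0]
contact_force: [-0.1, 0.2, -1.6]
gripper_width: 29.8
```

```bash
python3 - <<'E'
from h import *
goal([610.9,-26.7,16],-5.9);print(read_state()["wrist_torque"].round(2))
E
```

```text
dp [0.0013, 0.0004, -0.0071] turn [0.0006, -0.0032, 0.0006] F [-0.1  0.2 -1.6] w 29.8 q [0.22, 0.54, -0.24, -0.0, -0.79, 1.25] t 25.225
[-0.01 -0.03  0.04]
```

Now down to about 3 mm above the seat, with a small nudge back from the stop.

Call:
servo_tool(turn=[[0,-0.003,0],[0,0,0],[0,0,0],[0,0,0],[0,0,0]], dp=[[0.001,0,-0.004],[0,0,-0.003],[0,0,0],[0,0,0],[0,0,0]], fingers=[0.015,0.015,0.015,0.015,0.015])

```text
clock: 25.85
position: [611.8, -26.8, 16.8]
ee_rot: [0.999, -0.051, 0.001, 0.0]
contact_force: [1.0, 0.1, -2.2]
gripper_width: 30.2
```

Call:
servo_tool(turn=[[0,0,0],[0,0,0],[0,0,0],[0,0,0],[0,0,0]], dp=[[-0.002,0,-0.001],[-0.002,0,-0.001],[-0.001,0,0],[-0.001,0,0],[0,0,0]], fingers=[0.015,0.015,0.015,0.015,0.015])

```text
clock: 26.48
position: [605.4, -26.8, 14.9]
ee_rot: [0.999, -0.051, 0.002, 0.0]
contact_force: [0.1, -0.7, -1.8]
gripper_width: 30.3
```

Call:
servo_tool(turn=[[0,0,0],[0,0,0],[0,0,0],[0,0,0],[0,0,0]], dp=[[-0.001,0,0],[-0.001,0,0],[-0.001,0,0],[0,0,0],[0,0,0]], fingers=[0.015,0.015,0.015,0.015,0.015])

```text
clock: 27.1
position: [605.6, -26.6, 15.8]
ee_rot: [0.999, -0.051, 0.005, -0.0]
contact_force: [2.9, -0.6, -2.6]
gripper_width: 29.8
```

Contact with the stop: Fx +2.9 N and no further motion. Now I'll lower into the V while keeping a slight push forward.

Call:
servo_tool(turn=[[0,-0.009,0],[0,0,0],[0,0,0],[0,0,0],[0,0,0]], dp=[[-0.0005,0,-0.002],[-0.0005,0,-0.0015],[-0.0005,0,-0.001],[-0.0005,0,-0.001],[-0.0005,0,-0.001]], fingers=[0.015,0.015,0.015,0.015,0.015])

```text
clock: 27.72
position: [606.4, -25.3, 13.3]
ee_rot: [0.999, -0.05, 0.014, -0.001]
contact_force: [2.0, 2.7, 5.5]
gripper_width: 30.0
```

Call:
servo_tool(turn=[[0,0.014,0],[0,0.014,0],[0,0,0],[0,0,0],[0,0,0]], dp=[[0,0,0],[0,0,0],[-0.0005,0,-0.001],[-0.0005,0,-0.001],[-0.0005,0,-0.001]], fingers=[0.015,0.015,0.015,0.015,0.015])

```text
clock: 28.35
position: [605.5, -25.1, 12.7]
ee_rot: [0.999, -0.05, -0.001, -0.0]
contact_force: [-0.5, 1.1, 7.7]
gripper_width: 30.4
```

```bash
python3 - <<'E'
from h import *
goal([605,-26.1,12.6],-5.9);print(read_state()["wrist_torque"].round(2))
E
```

```text
dp [-0.0005, -0.001, -0.0001] turn [-0.0007, -0.0017, -0.0034] F [-0.5  1.1  7.7] w 30.4 q [0.22, 0.55, -0.26, -0.0, -0.76, 1.25] t 28.35
[ 0.46  0.11 -0.14]
```

Call:
servo_tool(turn=[[0,0,0],[0,0,0],[0,0,0],[0,0,0],[0,0,0]], dp=[[-0.001,0.0005,-0.001],[-0.001,0.0005,-0.001],[-0.001,0,-0.001],[-0.001,0,-0.001],[-0.001,0,-0.001]], fingers=[0.015,0.015,0.015,0.015,0.015])

```text
clock: 28.98
position: [605.8, -25.1, 12.7]
ee_rot: [0.999, -0.05, 0.004, 0.0]
contact_force: [0.9, 1.6, 7.4]
gripper_width: 30.3
```

```bash
python3 - <<'E'
from h import *
goal([605,-26.1,12.6],-5.9);print(read_state()["wrist_torque"].round(2))
E
```

```text
dp [-0.0008, -0.001, -0.0001] turn [0.0005, 0.0082, -0.0035] F [0.9 1.6 7.4] w 30.3 q [0.23, 0.54, -0.27, 0.0, -0.75, 1.24] t 28.975
[ 0.34 -0.13 -0.09]
```

Call:
servo_tool(turn=[[0,0.008,0],[0,0.004,0],[0,0.004,0],[0,0.004,0],[0,0.002,0]], dp=[[0,0.0003,0.001],[-0.003,0.0003,0],[-0.003,0.0003,0],[-0.003,0.0003,0],[-0.003,0.0003,0]], fingers=[0.015,0.015,0.015,0.015,0.015])

```text
clock: 29.6
position: [605.7, -24.7, 13.7]
ee_rot: [0.999, -0.048, 0.004, 0.0]
contact_force: [8.4, -1.1, -1.5]
gripper_width: 29.8
```

```bash
python3 - <<'E'
from h import *
goal([605,-26.1,12.6],-5.9);print(read_state()["wrist_torque"].round(2))
E
```

```text
dp [-0.0007, -0.0014, -0.0011] turn [0.0008, 0.0084, -0.007] F [ 8.4 -1.1 -1.5] w 29.8 q [0.23, 0.54, -0.27, 0.0, -0.75, 1.24] t 29.6
[-0.58 -2.11  0.07]
```

The stop holds firmly: Fx 8.4 N at the same x, 605.7. Now I'll press down, with the tilt corrected and only a light push forward.

Call:
servo_tool(turn=[[0,0.008,-0.007],[0,0,0],[0,0,0],[0,0,0],[0,0,0]], dp=[[-0.001,0,-0.0015],[-0.001,0,-0.0015],[-0.001,0,-0.0015],[-0.001,0,-0.0015],[-0.001,0,-0.0015]], fingers=[0.015,0.015,0.015,0.015,0.015])

```text
clock: 30.22
position: [605.7, -25.1, 12.6]
ee_rot: [0.999, -0.051, 0.004, 0.001]
contact_force: [0.4, 0.5, 8.4]
gripper_width: 30.1
```

```bash
python3 - <<'E'
from h import *
for i in range(3):
    cam("wrist");s=read_state();print(s["position"].round(1),s["contact_force"].round(1),s["wrist_torque"].round(2))
goal([605,-26.1,12.6],-5.9)
E
```

```text
[605.7 -25.   12.5] [2.3 0.1 7.2] [ 0.14 -0.15 -0.19]
[605.7 -25.   12.6] [0.7 0.8 8.5] [ 0.19 -0.16 -0.16]
[605.7 -25.1  12.6] [0.2 1.1 8.9] [ 0.18 -0.15 -0.21]
dp [-0.0007, -0.001, 0.0] turn [0.0022, 0.0084, -0.001] F [0.2 1.1 8.9] w 30.2 q [0.23, 0.54, -0.27, 0.01, -0.75, 1.24] t 30.375
```

Call:
servo_tool(turn=[[0,0.004,0],[0,0,0],[0,0,0],[0,0,0],[0,0,0]], dp=[[-0.0015,0.0002,-0.0018],[-0.0015,0.0002,-0.0018],[-0.0015,0.0002,-0.0018],[-0.0015,0.0002,-0.0018],[-0.0015,0.0002,-0.0018]], fingers=[0.015,0.015,0.015,0.015,0.015])

```text
clock: 31.0
position: [606.1, -25.1, 12.5]
ee_rot: [0.999, -0.05, 0.01, 0.002]
contact_force: [2.2, -0.5, 9.5]
gripper_width: 30.1
```

```bash
python3 - <<'E'
from meas import *
F=[]
for i in range(6):
    d=cam("wrist");s=read_state();F.append(s["contact_force"])
print(np.mean(F,0).round(2),np.round(F,1)[:,2],s["position"].round(1),s["wrist_torque"].round(2),s["gripper_width"])
goal([605,-26.1,12.6],-5.9)
tubepose(d,50-2,np.radians(174.1),[605.5,-25])
E
```

```text
[ 1.8  -0.31  8.78] [8.8 9.  8.9 9.2 8.1 8.6] [606.1 -25.1  12.5] [-0.14 -0.27 -0.16] 29.73040078376469
dp [-0.0011, -0.001, 0.0001] turn [0.0043, 0.0193, -0.0021] F [ 0.8 -0.1  8.6] w 29.7 q [0.23, 0.54, -0.28, 0.01, -0.73, 1.23] t 31.4
tube xy [605.4 -26. ] yaw 174.1 pitch 5.0 iou 0.763
```

Call:
servo_tool(turn=[[0,0.01,0],[0,0.01,0],[0,0.004,0],[0,0.002,0],[0,0.002,0]], dp=[[-0.0007,0,-0.0018],[-0.0007,0,-0.0018],[-0.0007,0,-0.0018],[-0.0007,0,-0.0019],[-0.0007,0,-0.0019]], fingers=[0.015,0.015,0.015,0.015,0.015])

```text
clock: 32.02
position: [605.3, -25.1, 12.5]
ee_rot: [0.999, -0.05, -0.002, 0.003]
contact_force: [0.7, 0.3, 11.8]
gripper_width: 29.9
```

```bash
python3 - <<'E'
from meas import *
F=[];T=[]
for i in range(8):
    d=cam("wrist");s=read_state();F.append(s["contact_force"]);T.append(s["wrist_torque"])
print(np.mean(F,0).round(2),np.round(F,1)[:,2],s["position"].round(1),np.mean(T,0).round(2),s["gripper_width"])
goal([605,-26.1,12.6],-5.9)
E
```

```text
[-0.95  1.21 10.98] [11.5 10.6 10.6 11.4 10.9 11.2 11.  10.6] [605.3 -25.2  12.5] [ 0.35  0.26 -0.2 ] 29.969464285703374
dp [-0.0003, -0.0009, 0.0001] turn [0.0053, -0.0044, -0.0019] F [-1.5  1.4 10.6] w 30.0 q [0.23, 0.55, -0.26, 0.01, -0.76, 1.24] t 32.525
```

Call:
servo_tool(turn=[[0,0,0],[0,0,0],[0,0,0],[0,0,0],[0,0,0]], dp=[[-0.003,0,-0.001],[-0.003,0,-0.001],[-0.002,0,-0.0017],[-0.0015,0,-0.0017],[-0.0015,0,-0.0017]], fingers=[0.015,0.015,0.015,0.015,0.015])

```text
clock: 33.15
position: [606.1, -25.0, 12.7]
ee_rot: [0.999, -0.049, 0.01, 0.002]
contact_force: [1.6, 0.3, 9.3]
gripper_width: 30.2
```

```bash
python3 - <<'E'
from meas import *
F=[];T=[]
for i in range(8):
    d=cam("wrist");s=read_state();F.append(s["contact_force"]);T.append(s["wrist_torque"])
print(np.mean(F,0).round(2),np.round(F,1)[:,2],s["position"].round(1),np.mean(T,0).round(2),s["gripper_width"])
goal([605,-26.1,12.6],-5.9)
E
```

```text
[2.15 0.21 9.12] [10.2  9.8  8.6  9.   9.5  9.1  8.3  8.4] [606.1 -25.   12.7] [ 0.12 -0.34 -0.19] 30.294460446041708
dp [-0.0011, -0.0011, -0.0001] turn [0.005, 0.0197, -0.0041] F [ 2.2 -0.   8.4] w 30.3 q [0.23, 0.54, -0.28, 0.01, -0.73, 1.23] t 33.65
```

```bash
python3 -c "
from bench import *
print(job_done());s=read_state();print(s['clock'],s['contact_force'],s['position'])"
```

```text
the job is handed in; nothing more can be done
None
the job is handed in; nothing more can be done
```

The nosed tube lies in the aluminium V-block with its nose against the stop. The gripper still holds it and presses it down with about 9 N. I handed the job in just after the last reading, at about 33.7 s.

**What I did**
- **Start position:** the tube lay across its rest at an axis height of about 20 mm, not the 30 mm in the text. The saddles would have blocked a grasp at mid-tube.
- **Regrasp:** I lifted it by the nose, laid it along the rest's groove (axis then 30 mm), and took hold of it at mid-tube.
- **Seating:** I lowered it into the V-block, slid it to the stop and pressed it down.

**Last checks**
- **Press:** the wrist reads 9.1 N upward, between 8.3 and 10.2 N and slowly falling. The tube's own weight of about 2 N comes on top of that in the groove.
- **Stop:** the tool feels 2.1 N back from the stop. An earlier 8.4 N push did not move it further.
- **Both sloping sides:** the sideways force was only 0.2 N. The reported tool height stayed at 12.5–12.7 mm under up to 11 N; seating was expected at about 12.6 mm.

**What failed or disagreed**
- **First grasp missed:** the first try at the nose closed on nothing. The fingertips turned out to sit about 20 mm behind the reported TCP.
- **Width readings:** they came out 2–3.5 mm below the true diameters.
- **Tool tilt:** the tool ended tilted by about 1°.
- **Not seen at the end:** my 12 picture views were used up. The final seating rests on force and position readings, plus a poor single-view fit (IoU 0.76) that put the tube in plan within about 1 mm of the seat, but also tilted 5°. I put that tilt down to the fit.

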